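Lid the mixing tub and hold the shaker's sprung yoke in

TASK

Get the mixing tub in the shaker ready to be shaken: put the lid that fits it on so that it sits down all round, level on the rim, and let go of it. Then push the sprung yoke in by its upright plate, past its ratchet click and on to about the end of its travel, and finish while still holding it pushed in there, not resting back on the pawl. Leave the tub in its cradle and everything else on the table where it is.

Things in the scene. Friction and masses are not known exactly. Their poses are not given: they have to be found in the camera images.
- shaker: Bench pot shaker, a grey machine fixed on the table: base 360 long (its x), 170 wide, deck 30 high. Origin at table height; the base reaches from 145 mm to -x of it (the end towards the robot) to 215 mm to +x. Drive housing 85 high at the +x end (x 127 to 213). z is up. The yoke slides in along its +x.
- cradle (a point): Centre of the shaker's cradle on the deck, 30 mm above the table, 60 mm along +x from the shaker's origin. A black rubber ring 104 across and 10 high surrounds it.
- tub: The open white plastic tub standing in the shaker's cradle: 88 mm across outside, wall 3.5, 95 high, about 0.45 kg, loose in the ring with 2 mm play. Origin at the centre of its underside (30 mm above the table), z up; its rim is 95 mm above the origin.
- lid: The bigger of two black plug lids lying plug down on the table, left or right of the shaker; fits the tub; 70 g. Origin under the plug's centre, z up. Plug 74 across, 8 deep, chamfered (3.5 play all round in the tub); flange 94 across, 8 to 13 above the origin; round boss to grip 38 across, 13 to 39. Seated, the flange lies on the rim and the origin is 87 above the tub's.
- small_lid: The smaller black plug lid, for another tub: flange 66 across, boss 24 across, same heights. To be left alone.
- yoke_push (a point): Middle of the near (-x) face of the yoke's upright steel push plate, 92 mm above the table; moves with the yoke. Plate 64 wide (shaker's y), 8 thick, foot 42 and top 122 above the table. Axes as the shaker's: push along +x. At rest it is 110 mm to -x of the shaker's origin. Beyond the plate a steel fork, 49 to 61 above the table, reaches round the tub without touching it.
- yoke (a joint): How far the yoke is pushed in, m: 0 at rest (sprung out to -x), 0.052 at its stop. Spring: about 4 N back at rest, 13 N at the stop; lifting the pawl adds a few newtons between 0.017 and 0.038. At about 0.039 the small pawl on the shaker's +y side drops behind the yoke's tooth (the click); if then let go, the yoke springs back onto the pawl and rests at about 0.038.
- small_tub: Small open white tub, 64 across, 60 high, standing on the table. Origin under its centre.
- jar: Closed white jar, 66 across, 80 high, on the table. Origin under its centre.
- tape: Roll of masking tape lying flat, 100 across, 24 high. Origin under its centre.
- palette_knife: Painter's spatula lying on the table along its x.
- brush: Paint brush lying on the table along its x.
There are look-alikes about, which are no part of the job. Leave any pink or purple look-alike of the lid alone.

How it is judged:
By the outcome, as a careful person would: the job done as asked, in the order asked, and still so for the second after the job is handed in, while the arm keeps its last pose, push and grip.
It also fails if it takes over 54 s, if anything falls off the work surface, if the arm or the gripper's body presses on something with over 40 N, if the wrist force passes 120 N, or if a joint passes its speed limit or range.

ROBOT

A 6-joint arm with a two-finger parallel gripper is mounted at the origin on the work surface. World frame = base frame: x ahead of the robot, y to its left, z up, the work surface at z = 0. Lengths are in mm, angles in degrees, forces in N, time in s.
With the tool pointing down it reaches from about 350 to 850 mm from the base axis. Payload 8.1 kg.
Tool frame: the origin (TCP) lies between the finger pads; the fingertips stand 22 mm ahead of it and the grasp point (between the pads) lies 3 mm ahead of it; z points along the fingers, y is the line along which they close (so a half turn about z gives the same grasp; the last joint's range is limited). The gripper opens to 85 mm and grips with 20 to 120 N. Pads are 22 mm wide; open, the fingers measure 114 mm over their backs; the gripper's body (76 mm by 85 mm) begins 54 mm behind the grasp point. The pads swing forward as they close: fully open they stand 13 mm farther back than shut.
Start: joints at [71.253, 7.471, 85.268, -0, 87.261, -4.893], TCP at [143.648, 582.555, 253.292] pointing down, gripper open.
Joint ranges: [-169.43, 169.43], [-51.17, 129.36], [1.28, 143.12], [-76.62, 256.62], [0, 156.53], [-152.29, 152.29]. Speed limits (degrees/s): [136.94, 136.94, 159.86, 180, 180, 180].

INTERFACE

Orientations are given as [roll, pitch, yaw] about the fixed x, y, z axes, in that order (R = Rz(yaw) Ry(pitch) Rx(roll)).
In Python, from bench import r, vision gives the robot as it stands.
- The arm moves only by the tool step_arm, never from a script. Its argument "targets" is a list that holds one entry, the list of rows, each a list of 6 numbers: the shift along the world's x, y, z in mm, then the turn, a rotation vector about the world's x, y, z in rad. In form: [[[x, y, z, rx, ry, rz], ...]]. A call has 1 to 12 rows; each row is the pose to reach, as a shift and turn from the pose commanded when the call began; what a row does not reach only later rows make up. A row lasts 1/12 s, in which the tool goes at most 41.7 mm and 7.16 degrees, less where a joint would pass 70% of its speed; a pose out of reach is approached as far as the arm can. A call with a gripper value outside its range is refused whole. "fingers" is the gripper's target within -1 to 1 (shut at 1, half-way at 0, fully open at -1), set as the call begins (left out, the last holds). The fingers move at their own pace and stop on an object; "newtons" is the grip in N (left out, the last holds). Time passes only in rows, so rows that repeat a pose let the fingers close. It gives the time, the measured TCP pose, the force, the opening and the grip force at its end, in the units of the state.
- r.sense(): the state, without advancing time (a new reading comes with each control period).
- vision.snapshot(name): name is "scene" or "top"; returns a dict with "img" (480x640x3 uint8, blue, green, red), "mtx" (3x3 intrinsics, pixels), "eye" and "attitude" of the camera in the world. Camera axes: x right, y up, looking along -z (the intrinsics and any distortion apply to the point x, -y, -z); pixel columns grow to the right and rows downward; lengths in mm; the calibration is good to about 2 mm. A picture is of the moment at which its call begins. There is no depth.
- r.hand_in(): hands the job in; it is judged then, once.
The state is a dict: "time": time; "joint_pos": joint angles; "qd": joint speeds; "joint_efforts": joint torques, N m; "tool_pos": TCP position; "tcp_rot": TCP orientation; "ft_force": force on the tool from outside, world axes, zero at the start; "wrist_torque": the same for the moment, N m; "finger_gap": finger opening in mm; "grip_force": force on a finger pad.
Only numpy, scipy, OpenCV 4.12 (cv2) and the standard library are available. Lean on these libraries where they do the work, as an engineer would, in place of code of your own. Each camera call takes 0.05 s, during which the arm holds its last target. There are 200 camera calls.

## Working session

There is one attempt and no reset: what is moved stays moved. The work goes in short steps, Python scripts to look and compute and a tool call to move; the robot and the scene stay as the last step left them, time stands still between calls to the robot, and variables do not carry over. Pictures are saved under pics/ and viewed, at most 10 in all, crops included, and the job is handed in when it is done.

Besides the shell and the picture viewer there is one more tool, called after ">>>" by a JSON object that holds its "name" and its "arguments", one argument or row to a line. step_arm: Moves the arm, as the interface text tells. Its arguments: {"type":"object","properties":{"targets":{"type":"array"},"fingers":{"type":"number"},"newtons":{"type":"number"}},"required":["targets"]}

```bash
mkdir -p pics; ls
cat > h.py <<'E'
import numpy as np, cv2
from bench import r, vision
from scipy.spatial.transform import Rotation as R
def snap(n):
    s=vision.snapshot(n); return s
def att(s):
    a=np.array(s['attitude'],float)
    return a if a.shape==(3,3) else R.from_euler('xyz',a,degrees=True).as_matrix()
def ray(s,u,v):
    K=np.array(s['mtx']); d=np.array([(u-K[0,2])/K[0,0],-(v-K[1,2])/K[1,1],-1.])
    return np.array(s['eye'],float),att(s)@d
def onz(s,u,v,z):
    e,d=ray(s,u,v); return e+d*(z-e[2])/d[2]
def tri(s1,p1,s2,p2):
    e1,d1=ray(s1,*p1); e2,d2=ray(s2,*p2); d1/=np.linalg.norm(d1); d2/=np.linalg.norm(d2)
    t=np.linalg.lstsq(np.c_[d1,-d2],e2-e1,rcond=None)[0]
    a,b=e1+d1*t[0],e2+d2*t[1]; return (a+b)/2,np.linalg.norm(a-b)
def proj(s,P):
    c=att(s).T@(np.array(P,float)-np.array(s['eye'],float)); K=np.array(s['mtx'])
    return K[0,0]*c[0]/-c[2]+K[0,2],K[1,1]*-c[1]/-c[2]+K[1,2]
E
python3 - <<'E'
from h import *
for n in ('scene','top'):
    s=snap(n); cv2.imwrite(f'pics/{n}0.png',s['img']); print(n,{k:v for k,v in s.items() if k!='img'})
print(r.sense())
E
```

```text
pics
scene {'mtx': array([[572.80084161,   0.        , 323.98010109],
       [  0.        , 572.80084161, 239.78390783],
       [  0.        ,   0.        ,   1.        ]]), 'eye': array([1460.22802459,   84.32211641, 1004.48756899]), 'attitude': array([44.96614034, -0.91204451, 95.30752915])}
top {'mtx': array([[463.67845402,   0.        , 318.23946779],
       [  0.        , 463.67845402, 239.63139372],
       [  0.        ,   0.        ,   1.        ]]), 'eye': array([ 295.92361979,   13.40945027, 1176.62197184]), 'attitude': array([ 10.83696189,   1.61195901, -90.5297123 ])}
{'time': 0.1, 'joint_pos': array([ 7.12536551e+01,  7.51162660e+00,  8.53245189e+01, -1.48861463e-03,
        8.72613611e+01, -4.89379808e+00]), 'qd': array([-0.01682477, -0.04496072, -0.07890123,  0.02358735,  0.07185532,
       -0.00426893]), 'joint_efforts': array([ 1.45887941e-03, -5.70952034e+01, -5.01939404e+01, -2.11613342e-04,
        8.13447899e-03,  3.01930334e-05]), 'tool_pos': array([143.49785253, 582.10540484, 252.32630656]), 'tcp_rot': array([-1.79902722e+02, -6.83682408e-03,  1.66147520e+02]), 'ft_force': array([ 0.20398351,  0.59681043, -0.35553521]), 'wrist_torque': array([ 0.02544064,  0.01378254, -0.0091114 ]), 'grip_force': 0.0, 'finger_gap': 85.48005280228789}
```

View pics/scene0.png

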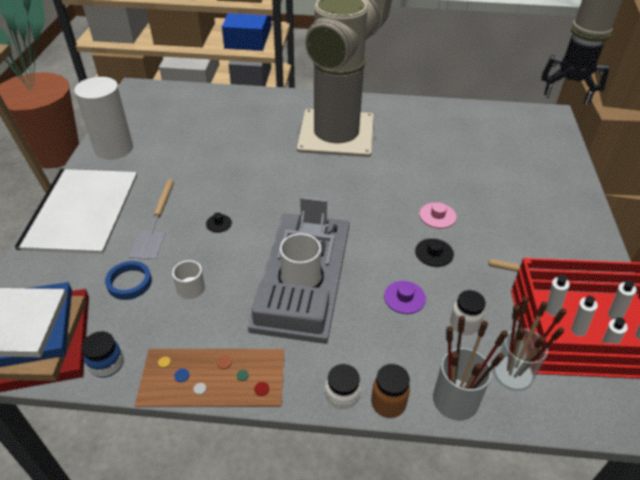

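View pics/top0.png

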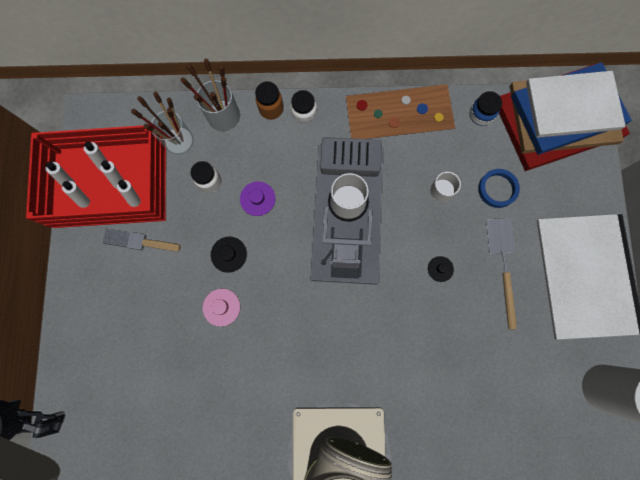

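The scene picture shows the big black lid at about (434,252), and the top picture shows it at (228,254). The shaker is at about (346,210) in the top view, with its yoke end towards the robot. Pink and purple look-alike lids lie on either side of the black lid.

Run:
```python
from h import *
S,T=cv2.imread('pics/scene0.png'),cv2.imread('pics/top0.png')
def c(i,x,y,w,h,f): return cv2.resize(i[y:y+h,x:x+w],None,fx=f,fy=f,interpolation=cv2.INTER_CUBIC)
a=np.zeros((600,800,3),np.uint8)
def put(i,x,y): a[y:y+i.shape[0],x:x+i.shape[1]]=i
put(c(S,245,190,110,150,3.7),0,0)      # scene shaker
put(c(T,305,130,85,160,3.7),410,0)
put(c(S,410,233,50,38,6),730-730,560-560+0) if 0 else None
g=lambda i,x,y:np.clip(c(i,x,y,25*2,38,1).astype(int)*3,0,255)
b=cv2.resize(np.clip(S[236:270,410:460].astype(int)*3,0,255).astype(np.uint8),None,fx=2,fy=2); put(b[:40*2],728-28,0) if 0 else None
cv2.imwrite('pics/c1.png',a)
# lid: dark blobs
for n,i,(x,y,w,h) in (('S',S,(405,230,60,45)),('T',T,(200,228,56,52))):
    m=(i.max(2)<50).astype(np.uint8); q=np.zeros_like(m); q[y:y+h,x:x+w]=m[y:y+h,x:x+w]
    cs,_=cv2.findContours(q,0,1); k=max(cs,key=cv2.contourArea); print(n,cv2.contourArea(k),cv2.boundingRect(k),cv2.fitEllipse(k))
    g=i[y:y+h,x:x+w].max(2); print(g.min()); 
    e=cv2.resize(np.clip((g.astype(int)-5)*6,0,255).astype(np.uint8),None,fx=8,fy=8,interpolation=cv2.INTER_CUBIC); cv2.imwrite(f'pics/lid{n}.png',e)
A,B=cv2.imread('pics/lidS.png'),cv2.imread('pics/lidT.png')
o=np.zeros((416,930,3),np.uint8);o[:A.shape[0],:480]=A[:416];o[:416,480:928]=B[:416];cv2.imwrite('pics/lids.png',cv2.resize(o,(800,358)))
```

```text
S 706.0 (416, 240, 37, 26) ((434.1051940917969, 252.44635009765625), (25.015209197998047, 36.014747619628906), 101.79049682617188)
0
T 930.5 (211, 237, 35, 35) ((228.15431213378906, 254.087646484375), (33.824459075927734, 35.08963394165039), 44.94728088378906)
7
```

View pics/c1.png

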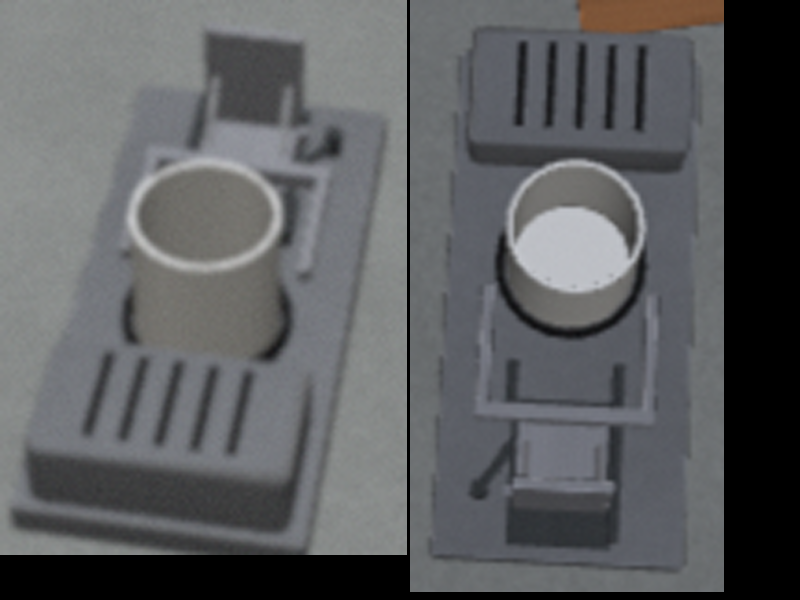

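View pics/lids.png

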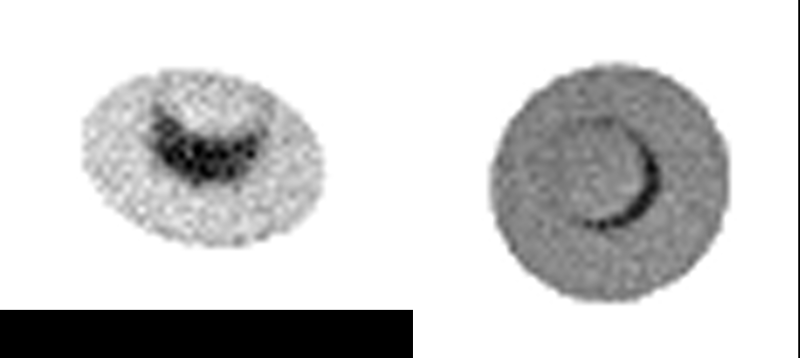

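The lid's boss top is at about top (226.9,253.0) and scene (435.8,245.7). The tub rim centre is at top (349.9,190.8) and scene (300.7,247.8). The push plate's top edge shows in both views.

```bash
cat > m.py <<'E'
from h import *
s=snap('scene');t=snap('top')
p=lambda n,a,b: print(n,*[np.round(x,1) for x in tri(s,a,t,b)])
p('boss top',(435.8,245.7),(226.9,253.0)); p('flange',(434.1,252.4),(228.15,254.1))
print(onz(s,435.8,245.7,39),onz(t,226.9,253.0,39),onz(s,434.1,252.4,11),onz(t,228.15,254.1,11))
# rims: fit ellipse to bright outer contour pts of rim
S=lambda x,y:(245+x/3.7,190+y/3.7); T=lambda x,y:(305+(x-410)/3.7,130+y/3.7)
p('tub rim',S(206,214),T(576,225)); print(onz(s,*S(206,214),125),onz(t,*T(576,225),125))
L=[onz(s,*S(x,y),125)[:2].round() for x,y in((128,214),(283,214),(206,158),(206,270))]+[onz(t,*T(x,y),125)[:2].round() for x,y in((507,224),(646,225),(576,158),(576,293))];print(L)
p('plate top +y',S(303,40),T(506,493)); p('plate top -y',S(205,32),T(613,500))
for q in((432,555),(684,568)): print('deck near',onz(t,*T(*q),30))
for q in((460,60),(697,70)): print('deck far',onz(t,*T(*q),30))
print('hous',[onz(t,*T(*q),115) for q in((475,30),(692,40),(470,152),(686,160))], [onz(t,*T(*q),85) for q in((475,30),(692,40),(470,152),(686,160))])
E
python3 m.py
```

```text
boss top [484.3 275.   33.5] 3.3
flange [485.1 275.5  11.3] 0.9
[489.49656638 275.60833596  39.        ] [483.39360309 272.07877327  39.        ] [484.61081899 276.0429139   11.        ] [485.11120083 275.14706985  11.        ]
tub rim [613.4 -32.4 124.6] 4.0
[613.77672418 -30.30700657 125.        ] [613.44176949 -34.37543663 125.        ]
[array([619., -75.]), array([609.,  14.]), array([568., -36.]), array([657., -25.]), array([615.,   9.]), array([613., -79.]), array([658., -35.]), array([569., -33.])]
plate top +y [443.7  11.8 114.6] 1.6
plate top -y [438.8 -53.3 110.9] 1.7
deck near [414.19094224  62.67052963  30.        ]
deck near [ 403.47945286 -105.2813433    30.        ]
deck far [764.94483994  40.62381537  30.        ]
deck far [ 754.02295201 -126.27066013   30.        ]
hous [array([750.86467061,  28.54349089, 115.        ]), array([ 740.88615271, -113.38811479,  115.        ]), array([666.86013036,  32.71085983, 115.        ]), array([ 658.79024924, -106.67771777,  115.        ])] [array([763.72068894,  28.9711584 ,  85.        ]), array([ 753.46019163, -116.97124235,   85.        ]), array([677.34229408,  33.25629154,  85.        ]), array([ 669.04436904, -110.0712186 ,   85.        ])]
```

Measurements agree with the text. The lid is at about (485, 275.4) with its flange at z 11. The tub is at about (613.5, -33.5) with its rim at 125. The shaker yaw is about -3.6°, and the push point is at about (443.7, -23.4). Next I move above the lid and align the tool yaw to the shaker.

>>> {"name": "step_arm", "arguments": {
  "targets": [
    [[15,-14,-4,0,0,0.01],[45,-41,-13,0,0,0.025],[78,-70,-22,0,0,0.04],[110,-99,-31,0,0,0.06],[142,-128,-40,0,0,0.08],[174,-157,-49,0,0,0.1],[206,-186,-58,0,0,0.12],[238,-215,-67,0,0,0.135],[270,-243,-76,0,0,0.15],[300,-270,-84,0,0,0.165],[325,-293,-90,0,0,0.175],[341,-307,-93,0,0,0.18]]
  ],
  "fingers": -1
}}

```text
time: 1.2
tool_pos: [486.2, 272.8, 159.3]
tcp_rot: [-179.9, -0.0, 176.4]
ft_force: [0.2, 0.1, -0.1]
finger_gap: 85.5
grip_force: 0.0
```

>>> {"name": "step_arm", "arguments": {
  "targets": [
    [[0,0,-20,0,0,0],[0,0,-40,0,0,0],[0,0,-40,0,0,0],[0,0,-40,0,0,0]]
  ]
}}

```text
time: 1.53
tool_pos: [483.4, 274.9, 118.9]
tcp_rot: [-179.9, -0.2, 176.4]
ft_force: [0.2, -0.7, 0.5]
finger_gap: 85.3
grip_force: 0.0
```

Run:
```python
from h import *
s=snap('scene');t=snap('top'); q=r.sense(); print({k:np.round(q[k],2) for k in('time','tool_pos','tcp_rot','ft_force','finger_gap','joint_pos')})
A=cv2.resize(s['img'][180:290,380:490],(400,400),interpolation=2);B=cv2.resize(t['img'][200:310,170:280],(400,400),interpolation=2)
cv2.imwrite('pics/near.png',np.clip(np.hstack([A,B]).astype(int)*2,0,255))
```

```text
{'time': np.float64(1.63), 'tool_pos': array([484.89, 276.1 , 121.39]), 'tcp_rot': array([1.7997e+02, 5.0000e-02, 1.7649e+02]), 'ft_force': array([ 0.11,  0.8 , -0.01]), 'finger_gap': np.float64(85.33), 'joint_pos': array([ 24.39,   6.84, 100.13,   0.  ,  72.98, -62.1 ])}[ WARN:0@1.022] global loadsave.cpp:1063 imwrite_ Unsupported depth image for selected encoder is fallbacked to CV_8U.
```

View pics/near.png

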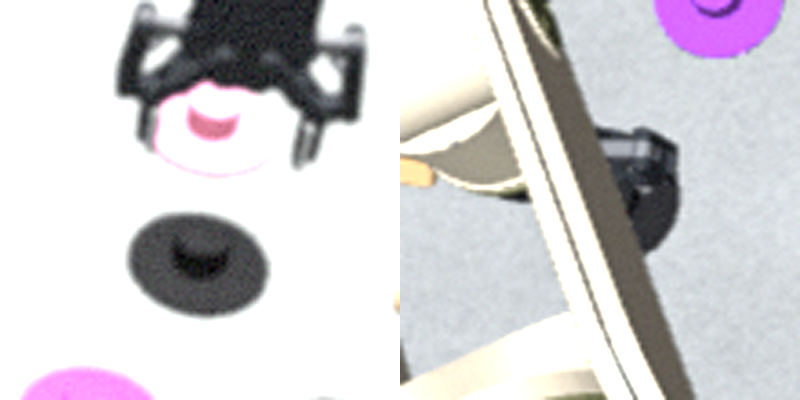

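The picture shows the open fingers straddling the boss line: fingertips at scene crop (145,130) and (305,160), lid boss at (202,255). I descend.

>>> {"name": "step_arm", "arguments": {
  "targets": [
    [[0,0,-15,0,0,0],[0,0,-35,0,0,0],[0,0,-55,0,0,0],[0,0,-68,0,0,0],[0,0,-76,0,0,0],[0,0,-80,0,0,0],[0,0,-80,0,0,0],[0,0,-80,0,0,0]]
  ]
}}

```text
time: 2.3
tool_pos: [485.2, 275.9, 41.3]
tcp_rot: [180.0, 0.1, 176.5]
ft_force: [0.4, 0.3, 0.9]
finger_gap: 85.3
grip_force: 0.0
```

>>> {"name": "step_arm", "arguments": {
  "targets": [
    [[0,0,0,0,0,0],[0,0,0,0,0,0],[0,0,0,0,0,0],[0,0,0,0,0,0],[0,0,0,0,0,0],[0,0,0,0,0,0],[0,0,0,0,0,0],[0,0,0,0,0,0]]
  ],
  "fingers": 1,
  "newtons": 30
}}

```text
time: 2.97
tool_pos: [485.1, 275.8, 41.0]
tcp_rot: [180.0, 0.1, 176.5]
ft_force: [-1.0, -0.6, 5.6]
finger_gap: 36.8
grip_force: 30.1
```

>>> {"name": "step_arm", "arguments": {
  "targets": [
    [[0,0,3,0,0,0],[0,0,12,0,0,0],[0,0,30,0,0,0],[0,0,60,0,0,0],[0,0,95,0,0,0],[0,0,125,0,0,0],[0,0,145,0,0,0],[0,0,160,0,0,0],[0,0,160,0,0,0],[0,0,160,0,0,0]]
  ]
}}

```text
time: 3.8
tool_pos: [485.1, 275.8, 201.3]
tcp_rot: [179.9, 0.1, 176.5]
ft_force: [0.9, 0.3, -1.2]
finger_gap: 37.0
grip_force: 30.2
```

Run:
```python
from h import *
s=snap('scene');t=snap('top'); q=r.sense(); print({k:np.round(q[k],2) for k in('time','tool_pos','tcp_rot','ft_force','finger_gap','joint_pos')})
print(proj(s,[485,275,190]),proj(t,[485,275,170]))
u,v=map(int,proj(s,[485,275,190]));A=cv2.resize(s['img'][v-60:v+60,u-60:u+60],(480,480),interpolation=2)
u2,v2=map(int,proj(t,[485,275,170]));B=cv2.resize(t['img'][v2-40:v2+40,u2-26:u2+27],(318,480),interpolation=2)
print(u-60,v-60,u2-26,v2-40);cv2.imwrite('pics/held.png',np.clip(np.hstack([A,B]).astype(np.float32)*2,0,255).astype(np.uint8))
```

```text
{'time': np.float64(3.9), 'tool_pos': array([483.83, 275.17, 198.7 ]), 'tcp_rot': array([-1.7994e+02, -1.2000e-01,  1.7646e+02]), 'ft_force': array([ 1.09, -1.04, -1.33]), 'finger_gap': np.float64(36.99), 'joint_pos': array([ 24.35,   2.72,  96.05,   0.  ,  81.36, -62.11])}
(np.float64(446.0583954543048), np.float64(195.950872629496)) (np.float64(212.557182337091), np.float64(242.89607722761252))
386 135 186 202
```

View pics/held.png

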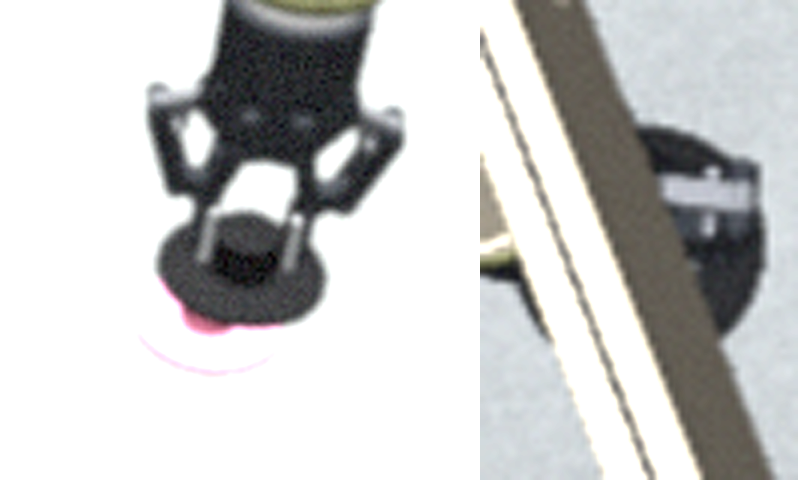

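The picture shows the lid held level by its boss, with the flange centre at about scene (446.5,202) and top (213.5,241). I'll compute its offset from the tool.

Run:
```python
from h import *
s=snap('scene');t=snap('top'); q=r.sense(); print(q['tool_pos'].round(1))
a,b=(446.5,202),(213.5,241.2)
print(tri(s,a,t,b),onz(s,*a,171),onz(t,*b,171))
# extremes of flange outline, scene
g=s['img'].max(2); m=((g<55)).astype(np.uint8); sub=m[185:220,415:475]
for v in range(189,219,2): 
    x=np.where(m[v,415:480])[0]; print(v,(x.min()+415,x.max()+415) if len(x) else None,end=' ')
cx=[446.5]; 
pts=[]
for v in range(200,216): 
    x=np.where(m[v,415:480])[0]; 
    if len(x): pts+=[(x.min()+415,v),(x.max()+415,v)]
P=np.array([onz(s,u,v,171)[:2] for u,v in pts])
f=lambda P:np.linalg.lstsq(np.c_[2*P,np.ones(len(P))],(P**2).sum(1),rcond=None)[0]
c=f(P);print('\nS circ',c[:2],np.sqrt(c[2]+c[0]**2+c[1]**2))
gt=t['img'].max(2); mt=(gt<60)
pt=[]
for v in range(223,252):
    x=np.where(mt[v,186:240])[0]
    if len(x): print(v,x.min()+186,x.max()+186,end='; ')
```

```text
[483.6 275.1 198.3]
(array([488.03097364, 275.13399434, 174.55432661]), np.float64(6.3723717012581)) [482.88736937 279.23623542 171.        ] [488.61588869 272.76071479 171.        ]
189 (np.int64(434), np.int64(463)) 191 (np.int64(433), np.int64(462)) 193 (np.int64(430), np.int64(462)) 195 (np.int64(428), np.int64(461)) 197 (np.int64(427), np.int64(462)) 199 (np.int64(426), np.int64(463)) 201 (np.int64(426), np.int64(464)) 203 (np.int64(426), np.int64(465)) 205 (np.int64(427), np.int64(465)) 207 (np.int64(428), np.int64(465)) 209 (np.int64(430), np.int64(464)) 211 (np.int64(432), np.int64(463)) 213 (np.int64(434), np.int64(461)) 215 (np.int64(438), np.int64(457)) 217 None 
S circ [487.49437497 276.87698552] 42.65018197891187
223 201 212; 224 201 219; 225 201 221; 226 202 223; 227 202 225; 228 203 226; 229 203 231; 230 203 231; 231 204 232; 232 204 232; 233 205 215; 234 205 215; 235 205 215; 236 206 218; 237 206 232; 238 207 232; 239 207 232; 240 207 232; 241 208 233; 242 208 233; 243 209 233; 244 209 232; 245 191 232; 246 186 232; 247 186 232; 248 187 232; 249 191 232; 250 193 231; 251 193 231;
```

>>> {"name": "step_arm", "arguments": {
  "targets": [
    [[6,-15,0,0,0,0],[18,-43,0,0,0,0],[31,-75,0,0,0,0],[44,-107,0,0,0,0],[58,-139,0,0,0,0],[71,-171,0,0,0,0],[85,-203,0,0,0,0],[97,-233,0,0,0,0],[109,-262,0,0,0,0],[119,-286,0,0,0,0],[126,-302,0,0,0,0],[128.5,-308.5,0,0,0,0]]
  ]
}}

```text
time: 5.0
tool_pos: [613.2, -35.2, 198.9]
tcp_rot: [-180.0, -0.1, 176.3]
ft_force: [0.5, -0.8, -0.5]
finger_gap: 36.7
grip_force: 30.3
```

>>> {"name": "step_arm", "arguments": {
  "targets": [
    [[0,0,-10,0,0,0],[0,0,-23,0,0,0],[0,0,-30,0,0,0],[0,0,-30,0,0,0],[0,0,-30,0,0,0],[0,0,-30,0,0,0]]
  ]
}}

```text
time: 5.5
tool_pos: [613.0, -32.0, 170.4]
tcp_rot: [180.0, -0.0, 176.5]
ft_force: [0.2, 0.4, 0.4]
finger_gap: 37.2
grip_force: 30.3
```

Run:
```python
from h import *
s=snap('scene');t=snap('top'); q=r.sense(); print({k:np.round(q[k],2) for k in('time','tool_pos','tcp_rot','ft_force','finger_gap')})
A=cv2.resize(s['img'][195:295,250:350],(400,400),interpolation=2)
B=cv2.resize(t['img'][140:240,300:400],(400,400),interpolation=2)
cv2.imwrite('pics/hover.png',np.clip(np.hstack([A,B]).astype(np.float32)*1.8,0,255).astype(np.uint8))
```

```text
{'time': np.float64(5.6), 'tool_pos': array([613.52, -32.46, 171.09]), 'tcp_rot': array([-1.800e+02,  7.000e-02,  1.765e+02]), 'ft_force': array([ 0.05, -0.35, -0.14]), 'finger_gap': np.float64(36.77)}
```

View pics/hover.png

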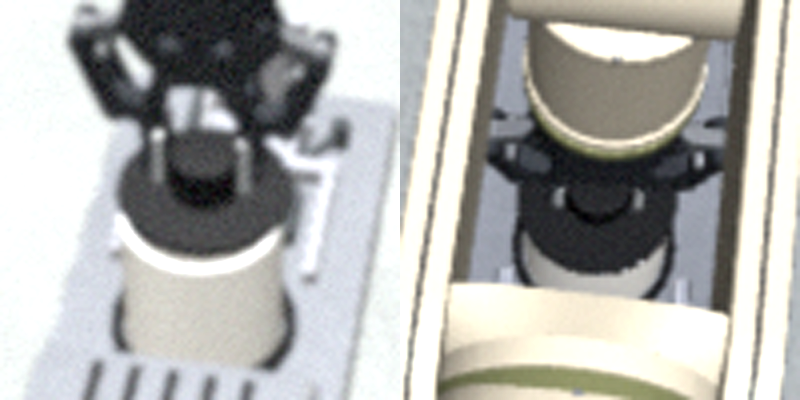

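The lid hovers over the tub. In the scene crop the flange spans 118 to 296, and the white rim below it shows evenly. I'll compare lid and rim within each camera.

Run:
```python
from h import *
s=snap('scene');t=snap('top'); q=r.sense(); print(q['tool_pos'].round(1))
S0,T0=cv2.imread('pics/scene0.png').max(2),cv2.imread('pics/top0.png').max(2)
def circ(cam,pts,z,rad):
    P=np.array([onz(cam,u,v,z)[:2] for u,v in pts]); from scipy.optimize import least_squares as L
    o=L(lambda c:np.hypot(*(P-c[:2]).T)-c[2],[*P.mean(0),rad],loss='soft_l1'); f=L(lambda c:np.hypot(*(P-c[:2]).T)-rad,o.x[:2],loss='soft_l1')
    print('free',o.x.round(1),'fixed r',f.x.round(1),len(P))
def edge(img,c,angs,r0,r1,sign):   # strongest edge along spokes from c; sign +1 gets brighter outward
    out=[]; rr=np.arange(r0,r1,.25); g=cv2.GaussianBlur(img,(3,3),0).astype(np.float32)
    for a in np.deg2rad(angs):
        x,y=c[0]+rr*np.cos(a),c[1]+rr*np.sin(a)
        l=cv2.remap(g,x.astype(np.float32)[None],y.astype(np.float32)[None],1)[0]; d=np.gradient(l)*sign; i=d.argmax(); 
        if d[i]>3: out.append((x[i],y[i]))
    return out
# tub outer rim, scene: bright rim -> darker outside; upper half (sees deck) ; image v down
print('tub S');circ(s,edge(S0,(300.7,247.8),range(180,361,6),13,25,-1),125,44)
print('tub T');circ(t,edge(T0,(349.9,190.8),range(180,361,6),14,23,-1),125,44)
# held flange: top outer edge; scene lower half against white rim = underside..., use bottom arc at z 139.5
zl=q['tool_pos'][2]-171+ (130+13) ; 
b=s['img'].max(2)
print('lid S');circ(s,edge(b,(301.7,242.5),list(range(-5,15,4))+list(range(30,150,6))+list(range(165,186,4)),12,26,1),141.5,47)
bt=t['img'].max(2)
print('lid T');circ(t,edge(bt,(349,194),list(range(10,171,8)),8,24,1),141.5,47)
```

```text
[613.6 -32.8 171.1]
tub S
free [609.9 -32.6  44.8] fixed r [608.6 -32.7] 23
tub T
free [614.2 -33.   44.5] fixed r [614.9 -33. ] 31
lid S
free [614.6 -29.2  47.7] fixed r [615.3 -29.4] 31
lid T
free [634.7 -30.7  66. ] fixed r [614.5 -31.5] 21
```

>>> {"name": "step_arm", "arguments": {
  "targets": [
    [[-1,-2,0,0,0,0],[-1,-2,-2,0,0,0],[-1,-2,-4,0,0,0],[-1,-2,-6,0,0,0],[-1,-2,-7,0,0,0],[-1,-2,-8,0,0,0],[-1,-2,-8,0,0,0]]
  ]
}}

```text
time: 6.28
tool_pos: [612.0, -34.9, 161.9]
tcp_rot: [180.0, -0.0, 176.5]
ft_force: [0.5, 0.7, -0.9]
finger_gap: 36.6
grip_force: 30.3
```

>>> {"name": "step_arm", "arguments": {
  "targets": [
    [[0,0,-1,0,0,0],[0,0,-2,0,0,0],[0,0,-3,0,0,0],[0,0,-3,0,0,0],[0,0,-3,0,0,0]]
  ]
}}

```text
time: 6.7
tool_pos: [612.1, -34.9, 159.2]
tcp_rot: [180.0, -0.0, 176.5]
ft_force: [-0.5, 0.0, -0.9]
finger_gap: 36.8
grip_force: 30.3
```

>>> {"name": "step_arm", "arguments": {
  "targets": [
    [[0,0,-0.7,0,0,0],[0,0,-1.4,0,0,0],[0,0,-2,0,0,0],[0,0,-2,0,0,0],[0,0,-2,0,0,0]]
  ]
}}

```text
time: 7.12
tool_pos: [612.4, -35.0, 158.1]
tcp_rot: [-180.0, 0.0, 176.5]
ft_force: [-2.9, 0.5, 6.0]
finger_gap: 36.9
grip_force: 30.6
```

>>> {"name": "step_arm", "arguments": {
  "targets": [
    [[0,0,-0.5,0,0,0],[0,0,-1,0,0,0],[0,0,-1,0,0,0],[0,0,-1,0,0,0]]
  ]
}}

```text
time: 7.45
tool_pos: [612.6, -35.0, 158.1]
tcp_rot: [-180.0, 0.1, 176.5]
ft_force: [-5.6, 0.6, 11.3]
finger_gap: 36.8
grip_force: 31.4
```

>>> {"name": "step_arm", "arguments": {
  "targets": [
    [[0,0,1,0,0,0],[0,0,2,0,0,0],[0,0,2,0,0,0]]
  ]
}}

```text
time: 7.7
tool_pos: [612.1, -34.9, 158.1]
tcp_rot: [180.0, -0.0, 176.5]
ft_force: [0.2, 0.4, -0.7]
finger_gap: 37.0
grip_force: 30.3
```

>>> {"name": "step_arm", "arguments": {
  "targets": [
    [[0,0,0,0,0,0],[0,0,0,0,0,0],[0,0,0,0,0,0],[0,0,0,0,0,0],[0,0,0,0,0,0],[0,0,0,0,0,0]]
  ],
  "fingers": -0.3
}}

```text
time: 8.2
tool_pos: [612.1, -35.0, 158.3]
tcp_rot: [180.0, -0.0, 176.5]
ft_force: [-0.5, 0.3, -0.2]
finger_gap: 55.6
grip_force: 0.0
```

>>> {"name": "step_arm", "arguments": {
  "targets": [
    [[0,0,4,0,0,0],[0,0,20,0,0,0],[0,0,50,0,0,0],[0,0,80,0,0,0],[-25,0,100,0,0,0],[-60,2,100,0,0,0],[-100,4,100,0,0,0],[-140,7,100,0,0,0],[-180,9,100,0,0,0],[-210,11,100,0,0,0],[-220,12,100,0,0,0],[-220,12,100,0,0,0]]
  ]
}}

```text
time: 9.2
tool_pos: [390.7, -22.8, 259.0]
tcp_rot: [-180.0, 0.1, 176.5]
ft_force: [-0.4, 0.7, 0.0]
finger_gap: 55.6
grip_force: 0.0
```

Run:
```python
from h import *
s=snap('scene');t=snap('top'); q=r.sense(); print({k:np.round(q[k],2) for k in('time','tool_pos','tcp_rot','ft_force','finger_gap')})
A=cv2.resize(s['img'][195:295,250:350],(500,500),interpolation=2)
B=cv2.resize(t['img'][150:250,320:380],(300,500),interpolation=2)
cv2.imwrite('pics/seated.png',np.clip(np.hstack([A,B]).astype(np.float32)*1.8,0,255).astype(np.uint8))
```

```text
{'time': np.float64(9.3), 'tool_pos': array([392.64, -23.04, 259.09]), 'tcp_rot': array([-1.7998e+02,  1.3000e-01,  1.7645e+02]), 'ft_force': array([ 0.62, -0.27,  0.6 ]), 'finger_gap': np.float64(55.29)}
```

View pics/seated.png

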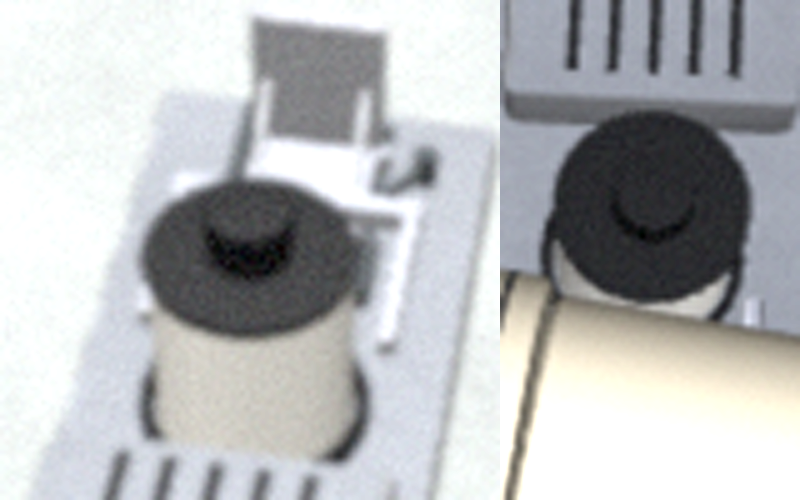

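The picture shows the lid seated flat: the flange (crop centre (250,258)) covers the rim with no gap, and the tub is still in its ring. I now close the fingers and go down in front of the push plate.

>>> {"name": "step_arm", "arguments": {
  "targets": [
    [[5,2,-15,0,0,0],[8,2,-40,0,0,0],[8,2,-70,0,0,0],[8,2,-100,0,0,0],[8,2,-130,0,0,0],[8,2,-150,0,0,0],[8,2,-162,0,0,0],[8,2,-162,0,0,0],[8,2,-162,0,0,0]]
  ],
  "fingers": 1,
  "newtons": 30
}}

```text
time: 10.05
tool_pos: [400.2, -20.9, 95.8]
tcp_rot: [180.0, -0.1, 176.5]
ft_force: [-0.4, 0.2, 0.3]
finger_gap: 0.2
grip_force: 0.0
```

>>> {"name": "step_arm", "arguments": {
  "targets": [
    [[6,-0.4,0,0,0,0],[14,-0.9,0,0,0,0],[20,-1.3,0,0,0,0],[24,-1.5,0,0,0,0],[26,-1.6,0,0,0,0],[28,-1.8,0,0,0,0],[30,-1.9,0,0,0,0],[32,-2,0,0,0,0],[32,-2,0,0,0,0]]
  ]
}}

```text
time: 10.8
tool_pos: [431.7, -22.9, 96.0]
tcp_rot: [180.0, -0.1, 176.5]
ft_force: [-4.2, 0.4, 1.5]
finger_gap: 0.0
grip_force: 0.0
```

Contact is at x ≈ 431–432, close to the 4 N preload. I push in.

>>> {"name": "step_arm", "arguments": {
  "targets": [
    [[4,-0.3,0,0,0,0],[8,-0.5,0,0,0,0],[12,-0.8,0,0,0,0],[16,-1,0,0,0,0],[20,-1.3,0,0,0,0],[24,-1.5,0,0,0,0],[28,-1.8,0,0,0,0],[32,-2,0,0,0,0],[36,-2.3,0,0,0,0],[40,-2.5,0,0,0,0],[44,-2.8,0,0,0,0],[44,-2.8,0,0,0,0]]
  ]
}}

```text
time: 11.8
tool_pos: [474.2, -25.6, 95.2]
tcp_rot: [180.0, -0.3, 176.5]
ft_force: [-11.2, 0.0, 3.8]
finger_gap: -0.3
grip_force: 0.0
```

>>> {"name": "step_arm", "arguments": {
  "targets": [
    [[2,-0.1,0,0,0,0],[4,-0.3,0,0,0,0],[4,-0.3,0,0,0,0],[4,-0.3,0,0,0,0]]
  ]
}}

```text
time: 12.13
tool_pos: [477.6, -25.7, 95.0]
tcp_rot: [180.0, -0.3, 176.5]
ft_force: [-11.1, 0.6, 4.4]
finger_gap: -0.2
grip_force: 0.0
```

>>> {"name": "step_arm", "arguments": {
  "targets": [
    [[1,-0.1,0,0,0,0],[2,-0.1,0,0,0,0],[3,-0.2,0,0,0,0],[3,-0.2,0,0,0,0],[3,-0.2,0,0,0,0]]
  ]
}}

```text
time: 12.55
tool_pos: [480.4, -25.9, 94.9]
tcp_rot: [180.0, -0.4, 176.5]
ft_force: [-11.9, 1.0, 3.7]
finger_gap: 0.1
grip_force: 0.0
```

>>> {"name": "step_arm", "arguments": {
  "targets": [
    [[1,-0.1,0,0,0,0],[1.5,-0.1,0,0,0,0],[1.5,-0.1,0,0,0,0],[1.5,-0.1,0,0,0,0]]
  ]
}}

```text
time: 12.88
tool_pos: [481.8, -26.0, 94.8]
tcp_rot: [180.0, -0.4, 176.5]
ft_force: [-12.9, 0.7, 3.5]
finger_gap: -0.2
grip_force: 0.0
```

>>> {"name": "step_arm", "arguments": {
  "targets": [
    [[0.5,0,0,0,0,0],[1,-0.1,0,0,0,0],[1,-0.1,0,0,0,0],[1,-0.1,0,0,0,0]]
  ]
}}

```text
time: 13.22
tool_pos: [482.0, -26.1, 94.5]
tcp_rot: [180.0, -0.5, 176.5]
ft_force: [-15.9, 1.0, 5.9]
finger_gap: -0.1
grip_force: 0.0
```

Run:
```python
from h import *
s=snap('scene');t=snap('top'); q=r.sense(); print({k:np.round(q[k],2) for k in('time','tool_pos','tcp_rot','ft_force','finger_gap')})
A=cv2.resize(s['img'][175:315,250:390],(500,500),interpolation=2)
cv2.imwrite('pics/end.png',np.clip(A.astype(np.float32)*1.8,0,255).astype(np.uint8))
```

```text
{'time': np.float64(13.32), 'tool_pos': array([482.03, -26.04,  94.58]), 'tcp_rot': array([179.98,  -0.47, 176.46]), 'ft_force': array([-16.71,   0.98,   5.51]), 'finger_gap': np.float64(0.06)}
```

View pics/end.png

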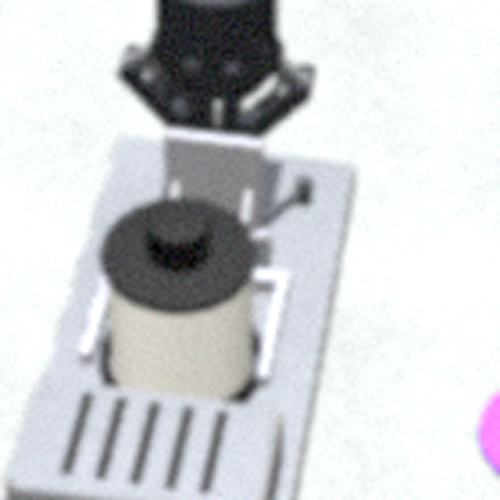

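The yoke is against its stop: the force rose to 16 N while the tool moved only 0.2 mm. The lid at crop (178,252) still sits level, and the fork is slid round the tub. I'm handing in.

```bash
python3 -c "
from bench import r
print(r.hand_in())"
```

```text
the job is handed in; nothing more can be done
None
```

The lid is seated level on the tub and released, and I handed in the job with the arm still holding the yoke pushed in against its stop, well past the click (about 51 mm, about 16 N), at 13.3 s; no verdict came back.

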